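Discard a spent tube in the swivel-cover bin

ROBOT

A 6-joint arm with a two-finger parallel gripper is mounted at the origin on the work surface. World frame = base frame: x ahead of the robot, y to its left, z up, the work surface at z = 0. Lengths are in m, angles in rad, forces in N, time in s.
With the tool pointing down it reaches from about 0.35 to 0.85 m from the base axis. Payload 8.1 kg.
Tool frame: the origin (TCP) lies on the centre line of the jaws, within the pads' length; the fingertips stand 22 mm ahead of it and the grasp point (between the pads) lies 3 mm ahead of it; z points along the fingers, y is the line along which they close (so a half turn about z gives the same grasp; the last joint's range is limited). The gripper opens to 93 mm and grips with 3 to 60 N. Pads are 15 mm wide; open, the fingers measure 128 mm over their backs; the gripper's body (75 mm by 188 mm) begins 65 mm behind the grasp point.
Start: joints at [1.173, 0.13, 1.488, -0, 1.523, -0.085], TCP at [0.185, 0.571, 0.241] pointing down, gripper open.
Joint ranges: [-2.96, 2.96], [-0.89, 2.26], [0.02, 2.5], [-1.34, 4.48], [0, 2.73], [-2.66, 2.66]. Speed limits (rad/s): [2.39, 2.39, 2.79, 3.14, 3.14, 3.14].

INTERFACE

Orientations are given as a rotation vector (axis times angle).
In Python, from plant import robot gives the robot as it stands.
- The arm moves only by the shell command python3 inch.py 'ROWS' [FORCE]. ROWS is one flat JSON list of numbers that holds 1 to 20 rows one after another, with no inner brackets; each row has 5 numbers: the finger opening in m, then dx, dy, dz in units of 100 mm, then a turn about the tool's z in units of 0.2 rad; each row shifts and turns the commanded pose from where the row before left it, along the tool's axes as they then stand; what a row does not reach is not made up. A row lasts 1/10 s, in which the tool goes at most 0.05 m and 0.15 rad, less where a joint would pass 70% of its speed; a pose out of reach is approached as far as the arm can. The fingers move at their own pace and stop on an object; FORCE is the grip in N (left out, the last holds). Time passes only in rows, so rows that do not move let the fingers close. It prints the time, the measured TCP pose, the force, the opening and the grip force at its end. Input that does not fit is refused with a message, and nothing moves.
- robot.read_state(): the state, without advancing time (a new reading comes with each control period).
- robot.read_camera(name): name is "scene" or "top"; returns a dict with "image" (400x640x3 uint8, red, green, blue), "fx", "fy", "cx", "cy" (pixels), "dist" ([k1, k2, p1, p2, k3] as OpenCV has them; the pictures are not rectified), "R" (3x3) and "t" (3): a world point X has camera coordinates R X + t. Camera axes: x right, y down, z forward; pixel columns grow to the right and rows downward; lengths in m; the calibration is good to about 2 mm. A picture is of the moment at which its call begins. There is no depth.
- robot.close_job(): hands the job in; it is judged then, once.
The state is a dict: "t": time; "q": joint angles; "dq": joint speeds; "joint_torque": joint torques, N m; "tool_pos": TCP position; "orientation": TCP orientation; "force": force on the tool from outside, world axes, zero at the start; "wrist_torque": the same for the moment, N m; "opening": finger opening in m; "gripper_force": force on a finger pad.
Only numpy, scipy, OpenCV 4.12 (cv2) and the standard library are available. Lean on these libraries where they do the work, as an engineer would, in place of code of your own. Each camera call takes 0.05 s, during which the arm holds its last target. There are 200 camera calls.

TASK

Discard the red-capped tube from the metal block: swing the orange cover on the bin's sloping lid sideways until the port is completely clear, drop the tube through the port into the bin, then swing the cover back until it is fully shut. Leave the two green-capped tubes standing in the block and do not disturb the other loose things on the bench.

Things in the scene. Friction and masses are not known exactly. Their poses are not given: they have to be found in the camera images.
- bin: Fixed red bin, 148 mm deep (local x -72 to +76 mm), lid 228 mm wide (y). Origin: centre of the underside, on the bench; z up; local -x is its low front, towards the robot at yaw 0. The white lid slopes 35 deg, rising to local +x: outward normal (-sin35, 0, cos35), height 118 mm at the front edge, 165 at x = 0, 214 at the rear edge. Walls and floor 6 mm.
- shield_edge (a point): Middle of the top edge of the bin's clear splash shield, at bin x = 36, z = 315 mm. The shield is a flat sheet, 220 mm wide, that rises 110 mm from the lid's rear edge (x = 74, z = 212) and leans 20 deg forward over the lid: a vertical gripper does not fit under it, one leaning back along the lid's normal does. Axes = the bin's.
- cover (a joint): Orange swivel cover's angle (rad) about its screw, axis = lid's outward normal. 0 = shut at its stop; grows anticlockwise seen from outside: knob goes from the low front to the bin's local -y (robot's right), then up-slope; stop at 1.5. Port completely clear above 1.25, wholly covered below 0.13. Stiff (0.1 N m, about 1 to 2 N at the knob): stays where left. May start up to 0.2 ajar.
- pivot (a point): Centre of the steel pivot screw (18 mm dia., head 12 mm proud) at the lid's face: 50 mm up-slope of the lid's centre, 25 mm to local +y. Axes = the bin's.
- port (a point): Centre of the round port, 60 mm dia., at the lid's face, 58 mm straight down-slope of the pivot. Axes = the bin's. Lid 6 mm thick, hollow below.
- cover_knob (a point): Centre of the top of the cover's black round knob (22 mm dia., 30 mm tall), 105 mm from the pivot axis, 36 mm above the lid's face. Turns with the cover: z = lid's outward normal, x from knob to pivot. The cover is a flat plate 135 mm long, its top 6 mm above the lid's face: a 76 mm disc over the port, a 28 mm wide tongue under the knob.
- block: Fixed aluminium tube block 100 (x) x 142 (y) x 60 mm high with 2 x 3 holes, 18 mm dia., 50 mm deep, 42 mm apart (local x = +-21, y = -42, 0, 42 mm). Origin: centre of the underside, on the bench. Three holes hold tubes, no two side by side along local x or y.
- tube_red: The tube to discard: loose, clear, 16 mm dia., red cap 20 mm dia. and 20 mm tall, 107 mm long in all, about 20 g, standing in a block hole with its foot 10 mm above the bench (57 mm shows above the block). Origin: centre of its foot; z along the tube to the cap.
- tube_red_cap (a point): Centre of the top of the red cap, 107 mm along the tube from its foot.
- tube_green: Same tube with a green cap: must stay standing in the block. Origin: centre of its foot.
- tube_lime: A second green-capped tube, the same: must stay standing in the block. Origin: centre of its foot.
- well_plate: Bystander: 24-well plate, 86 x 128 x 21 mm, loose on the bench near the robot. Origin: centre of its underside.
- dishes: Bystander: two stacked glass dishes, 92 mm dia., 31 mm tall, loose. Origin: centre of the underside.
- bottle: Bystander: white bottle with blue cap, 60 mm dia., 150 mm tall, loose. Origin: centre of the underside.
- sample_case: Bystander: black sample case 110 x 150 x 22 mm with its 100 mm lid standing open on the far side, loose. Origin: centre of the underside.

How it is judged:
On the way, in this order (a step that is already met when the one before it is completed fails the run):
1. the cover is swung aside until the port is completely clear (value of joint cover above 1.25 rad), for 0.2 s.
2. the red-capped tube is inside the bin, below the lid (z of each of tube_red, tube_red_cap in the frame of bin below 0.125 m and x of tube_red in the frame of bin between -0.075 and 0.075 m and y of tube_red in the frame of bin between -0.11 and 0.11 m and x of tube_red_cap in the frame of bin between -0.075 and 0.075 m and y of tube_red_cap in the frame of bin between -0.11 and 0.11 m), for 0.2 s.
At the end, for the whole second after the job is handed in: The red-capped tube lies at rest wholly inside the bin under the lid, the cover is shut over the port again (less than 0.12 rad from its stop), and both green-capped tubes still stand in their own holes (within 12 mm) (all of step 2 and value of joint cover below 0.12 rad and linear speed of tube_red below 0.03 m/s and distance of each of tube_green, tube_lime from where it was at the start of the episode below 0.012 m and angle between each of tube_green, tube_lime's own z axis and vertical below 0.25 rad); the robot touches nothing.
It fails at once if a green-capped tube is lifted, tipped or shifted in its hole (distance of any of tube_green, tube_lime from where it was at the start of the episode above 0.012 m or angle between any of tube_green, tube_lime's own z axis and vertical above 0.25 rad).
It fails at once if the well plate, dishes, bottle or sample case is pushed more than 25 mm or tipped over (distance of any of well_plate, dishes, bottle, sample_case from where it was at the start of the episode above 0.025 m or angle between any of well_plate, dishes, bottle, sample_case's own z axis and vertical above 0.35 rad).
It also fails if it takes over 72 s, if anything falls off the work surface, if the arm or the gripper's body presses on something with over 40 N, if the wrist force passes 120 N, or if a joint passes its speed limit or range.

## Working session

There is one attempt and no reset: what is moved stays moved. The work goes in short steps, Python scripts to look and compute and a shell command to move; the robot and the scene stay as the last step left them, time stands still between calls to the robot, and variables do not carry over. Pictures are saved under pics/ and viewed, at most 10 in all, crops included, and the job is handed in when it is done.

```bash
ls; mkdir -p pics; python3 - <<'E'
from plant import robot
import cv2,json,numpy as np
for n in("scene","top"):
    c=robot.read_camera(n); cv2.imwrite(f"pics/{n}0.png",c["image"][:,:,::-1])
    d={k:np.array(v).tolist() for k,v in c.items() if k!="image"}
    json.dump(d,open(n+".json","w")); print(n,{k:np.round(v,3).tolist() for k,v in d.items()})
s=robot.read_state();print(s)
E
```

```text
inch.py
pics
plant.py
scene {'fx': 454.402, 'fy': 454.402, 'cx': 323.512, 'cy': 199.919, 'dist': [-0.066, 0.0, 0.0, 0.0, 0.0], 'R': [[0.755, 0.656, -0.014], [0.349, -0.42, -0.837], [-0.555, 0.627, -0.547]], 't': [-0.33, -0.079, 1.845]}
top {'fx': 417.192, 'fy': 417.192, 'cx': 314.954, 'cy': 210.532, 'dist': [-0.042, 0.0, 0.0, 0.0, 0.0], 'R': [[0.014, -1.0, -0.006], [-0.975, -0.012, -0.221], [0.221, 0.009, -0.975]], 't': [-0.1, 0.597, 1.081]}
{'t': 0.1, 'q': array([ 1.17259897e+00,  1.31046801e-01,  1.48917763e+00, -2.10059992e-05,
        1.52296899e+00, -8.53448423e-02]), 'dq': array([ 0.00095787, -0.00061746, -0.00368276,  0.00097819, -0.0014972 ,
        0.00053102]), 'joint_torque': array([ 1.18931621e-03, -5.61337423e+01, -4.93101203e+01,  7.70216435e-02,
        2.90747843e-02, -8.08016352e-05]), 'tool_pos': array([0.1844367 , 0.57045772, 0.23971152]), 'orientation': array([-4.89367630e-01, -3.10287572e+00,  2.44895331e-03]), 'force': array([-0.07974248,  0.52578564, -0.52999285]), 'wrist_torque': array([ 0.04677261, -0.01654845, -0.02423045]), 'gripper_force': 0.0, 'opening': 0.09276508201103996}
```

View pics/scene0.png

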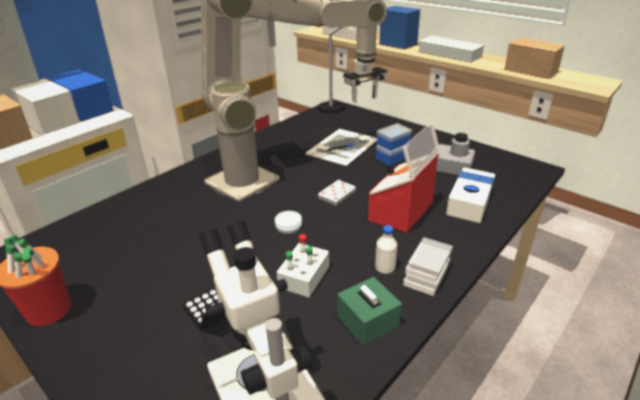

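View pics/top0.png

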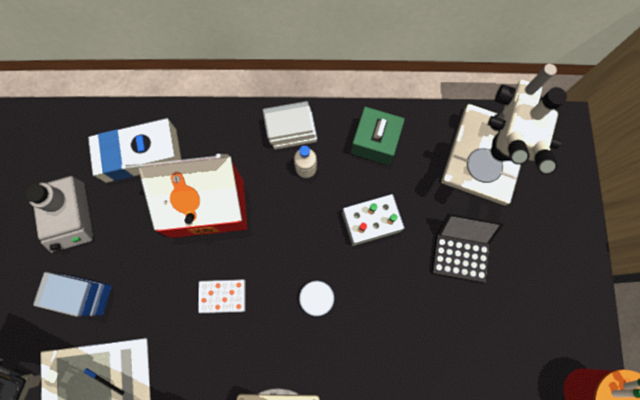

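Scene: bin (red) at about (403,195), block at (303,270). Top: bin about (193,195) with knob about (189,218) and pivot about (178,178); block about (373,220), red cap about (362,228). Next I'll enlarge these.

```bash
python3 - <<'E'
import cv2,numpy as np
def crop(f,x,y,w,h,k):
    i=cv2.resize(cv2.imread(f)[y:y+h,x:x+w],None,fx=k,fy=k,interpolation=cv2.INTER_CUBIC)
    for a in range(0,w):
        if (x+a)%10==0: cv2.putText(i,str(x+a),(a*k,8),0,.3,(0,255,255)); i[::4,a*k]=(255,255,0)
    for b in range(0,h):
        if (y+b)%10==0: cv2.putText(i,str(y+b),(0,b*k),0,.3,(0,255,255)); i[b*k,::4]=(255,255,0)
    return i
cv2.imwrite("pics/a.png",crop("pics/top0.png",130,145,125,100,6))
b=crop("pics/top0.png",335,185,80,66,5)
c=crop("pics/scene0.png",270,228,66,66,5)
cv2.imwrite("pics/b.png",np.hstack([b,c]))
cv2.imwrite("pics/c.png",crop("pics/scene0.png",360,120,90,120,5))
E
```

```text
(no output)
```

View pics/a.png

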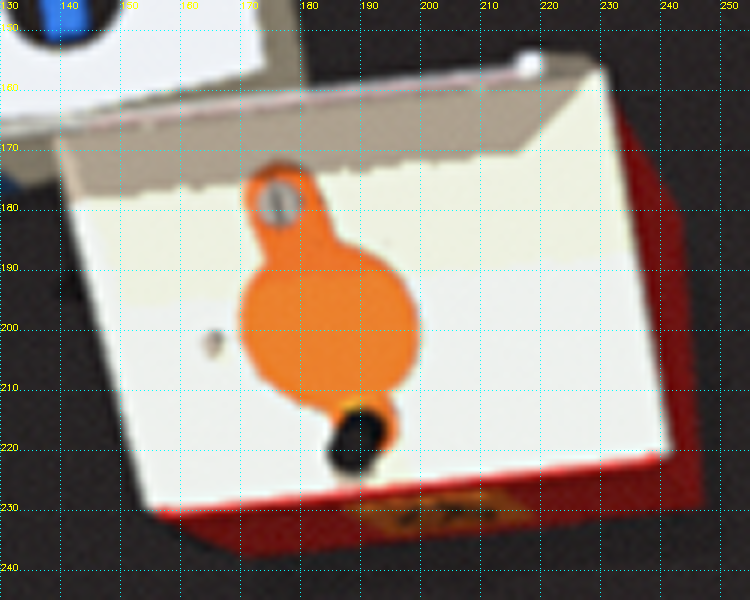

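View pics/b.png

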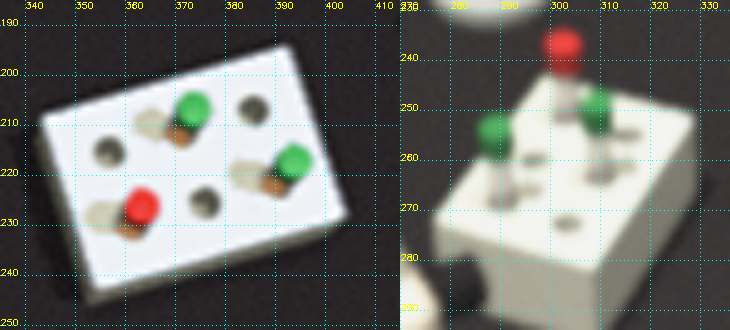

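View pics/c.png

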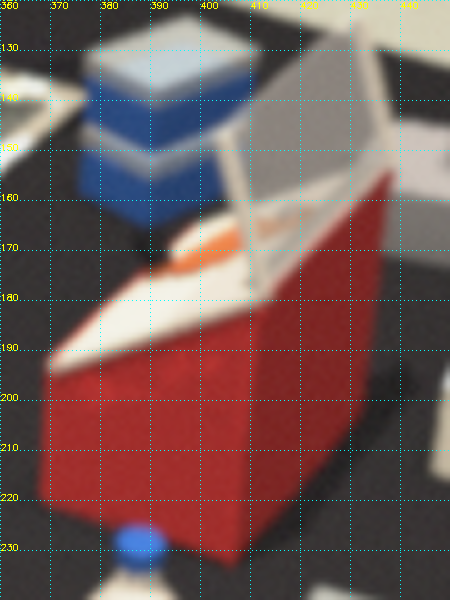

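Top: lid front corners (155,230.3) and (241.7,221.2), rear right (230.8,156.2), screw (176.5,179), knob blob near (189,218). Block top corners (343.4,208), (392.6,194), (404.4,228), (354.4,243.2). Red cap at (363,226) front-left; greens are back-middle and front-right.

```bash
cat > h.py <<'E'
import json,cv2,numpy as np
from scipy.optimize import least_squares
from scipy.spatial.transform import Rotation as Ro
C={n:json.load(open(n+".json")) for n in("scene","top")}
def proj(n,P):
    c=C[n];K=np.array([[c['fx'],0,c['cx']],[0,c['fy'],c['cy']],[0,0,1.]])
    return cv2.projectPoints(np.array(P,float).reshape(-1,3),cv2.Rodrigues(np.array(c['R']))[0],np.array(c['t']),K,np.array(c['dist']))[0][:,0]
def W(p,L): 
    L=np.array(L,float).reshape(-1,3); return Ro.from_euler('z',p[2]).apply(L)+[p[0],p[1],0]
def ray(n,uv,z):  # point on plane z
    f=lambda x:proj(n,[x[0],x[1],z])[0]-uv
    return least_squares(f,[.5,0]).x
a=np.radians(35);N=np.array([-np.sin(a),0,np.cos(a)]);U=np.array([np.cos(a),0,np.sin(a)]);Y=np.array([0,1.,0])
C0=np.array([0,0,.165]); PIV=C0+.05*U+.025*Y; PORT=PIV-.058*U
def knob(th,h=.036,r=.105): return PIV+h*N+r*(-np.cos(th)*U-np.sin(th)*Y)
E
cat > fit.py <<'E'
from h import *
binL=[[-.067,.114,.118],[-.067,-.114,.118],[.069,-.114,.213],PIV+.012*N]
bt=[[155,230.3],[241.7,221.2],[230.8,156.2],[176.5,179]]
s=[[-.067,-.114,.118]] ; bs=[[369.5,194.5]]
r=least_squares(lambda p:np.r_[(proj("top",W(p,binL))-bt).ravel(),(proj("scene",W(p,s))-bs).ravel()],[.55,.4,0])
print("bin",r.x,r.fun.round(1)); B=r.x
for th in np.arange(-.1,.5,.1): print(th,proj("top",W(B,[knob(th),knob(th,.006)])).round(1).tolist())
blk=[[.05,.071,.06],[.05,-.071,.06],[-.05,-.071,.06],[-.05,.071,.06]]
kt=[[343.4,208],[392.6,194],[404.4,228],[354.4,243.2]]
ss=[[-.05,-.071,.06],[.05,-.071,.06]]; ks=[[434,0],[0,0]]
r=least_squares(lambda p:(proj("top",W(p,blk))-kt).ravel(),[.5,-.1,.2])
print("block",r.x,r.fun.round(1));K=r.x
print("scene corners",proj("scene",W(K,blk)).round(1).tolist())
for l in([-.021,.042],[.021,0],[-.021,-.042]):
    P=W(K,[[*l,.117],[*l,.060]]);print(l,P[0],proj("top",P).round(1).tolist(),proj("scene",P).round(1).tolist())
print("ray cap",ray("top",np.array([363,225.8]),.117),ray("scene",np.array([302.3,235]),.117))
np.savez("fit.npz",B=B,K=K)
E
python3 fit.py
cat > fit2.py <<'E'
from h import *
sh=[[.036,-.11,.315],[.036,.11,.315],[.074,-.11,.212]]
def res(q):
    p=q[:3];F=lambda s,y:C0+U*s+Y*y
    T=[F(q[3],.114),F(q[3],-.114),F(q[4],-.114),PIV+.012*N,PIV+.012*N,sh[0]]
    bt=[[155,230.3],[241.7,221.2],[230.8,156.2],[176.5,179],[176.5,179],[218,155.5]]
    S=[F(q[3],-.114),*sh]; bs=[[369.5,194.5],[402.5,146],[429,125.5],[410,177]]
    return np.r_[(proj("top",W(p,T))-bt).ravel(),(proj("scene",W(p,S))-bs).ravel()]
r=least_squares(res,[.6,.22,.13,-.08,.08],loss='soft_l1');print(r.x,res(r.x).reshape(-1,2).round(1).tolist())
B=r.x[:3]
for th in np.arange(0,.3,.05): print(th.round(2),proj("top",W(B,[knob(th),knob(th,.006)])).round(1).tolist())
K=np.load("fit.npz")["K"];np.savez("fit.npz",B=B,K=K)
E
python3 fit2.py
```

```text
[ 0.61231329  0.22109208  0.12632674 -0.08531422  0.08933825] [[0.3, 0.2], [-0.1, -0.3], [-0.6, 0.1], [-0.1, 0.2], [-0.1, 0.2], [2.4, 1.3], [-0.5, -1.4], [0.3, 1.3], [1.8, -2.8], [1.2, 2.8]]
0.0 [[183.2, 221.7], [185.9, 217.0]]
0.05 [[185.3, 221.4], [187.9, 216.8]]
0.1 [[187.3, 221.0], [189.9, 216.4]]
0.15 [[189.3, 220.6], [191.9, 215.9]]
0.2 [[191.3, 220.0], [193.8, 215.4]]
0.25 [[193.2, 219.4], [195.6, 214.8]]
```

Fit is consistent: bin (0.612, 0.221, yaw 0.126), with the cover about 0.14 rad ajar (knob top at about (188.8,220.8)). The tool stays vertical, so I'll grip the knob along bin y near its top front, which keeps the body in front of the shield edge.

```bash
cat > go.py <<'E'
from h import *
from plant import robot
D=np.load("fit.npz");B=D["B"];K=D["K"]
def kn(th,dh=0.): return W(B,knob(th,.032)+[-.005,0,dh])[0]
def tell(*G,yaw=None):
    """grasp-point goals -> moves in tool axes, one after the other"""
    yaw=B[2] if yaw is None else yaw
    s=robot.read_state();R=Ro.from_rotvec(s["orientation"]).as_matrix()
    y=np.array([-np.sin(yaw),np.cos(yaw),0]);best=min((y,-y),key=lambda v:-(v@R[:,1]))
    v=R.T@best;print("t",round(s["t"],2),"grasp",(s["tool_pos"]+.003*R[:,2]).round(4),"turn",round(np.arctan2(-v[0],v[1]),3),"tilt",R[:,2].round(3),"q6",s["q"][5].round(2),"open",round(s["opening"],4))
    R2=np.c_[np.cross(best,[0,0,-1.]),best,[0,0,-1.]];p=s["tool_pos"]+.003*R[:,2]
    for g in G: print("goal",np.round(g,4),"move",(R2.T@(g-p)).round(4));p=np.array(g)
E
python3 -c "
from go import *
tell(kn(.14,.08),kn(.14)); print(B)"
```

```text
t 0.1 grasp [0.1844 0.5705 0.2367] turn -0.439 tilt [-0.001 -0.001 -1.   ] q6 -0.09 open 0.0928
goal [0.544  0.2228 0.2403] move [-0.3129 -0.3901 -0.0035]
goal [0.544  0.2228 0.1603] move [0.   0.   0.08]
[0.61231329 0.22109208 0.12632674]
```

The rows are not in the units I measure in: shifts go in units of 100 mm and turns go in units of 0.2 rad. I convert before sending: -0.039 m is -0.39, -0.0313 m is -0.313, -0.1464 rad is -0.732.

```bash
python3 inch.py '[0.06, 0, 0, -0.1, -0.732, 0.06, 0, 0, -0.1, -0.7315, 0.06, 0, 0, -0.1, -0.7315, 0.06, -0.313, -0.39, 0, 0, 0.06, -0.313, -0.39, 0, 0, 0.06, -0.313, -0.39, 0, 0, 0.06, -0.313, -0.39, 0, 0, 0.06, -0.313, -0.39, 0, 0, 0.06, -0.313, -0.39, 0, 0, 0.06, -0.313, -0.39, 0, 0, 0.06, -0.313, -0.39, 0, 0, 0.06, -0.313, -0.39, 0, 0, 0.06, -0.313, -0.39, 0, 0, 0.06, 0, 0, 0, 0, 0.06, 0, 0, 0, 0]' 5; python3 -c "
from go import *
tell(kn(.14,.08),kn(.14))
im=robot.read_camera('top')['image'][:,:,::-1];cv2.imwrite('pics/d.png',cv2.resize(im[130:250,120:280],None,fx=4,fy=4))"
```

```text
t: 1.6
tool_pos: [0.5445, 0.2222, 0.2698]
orientation: [0.194, -3.134, 0.0]
force: [-0.3, -0.7, 0.2]
opening: 0.0599
gripper_force: 0.0
t 1.6 grasp [0.5445 0.2222 0.2668] turn -0.003 tilt [-0.002 -0.    -1.   ] q6 -1.39 open 0.0599
goal [0.544  0.2228 0.2403] move [0.0004 0.0007 0.0265]
goal [0.544  0.2228 0.1603] move [0.   0.   0.08]
```

View pics/d.png

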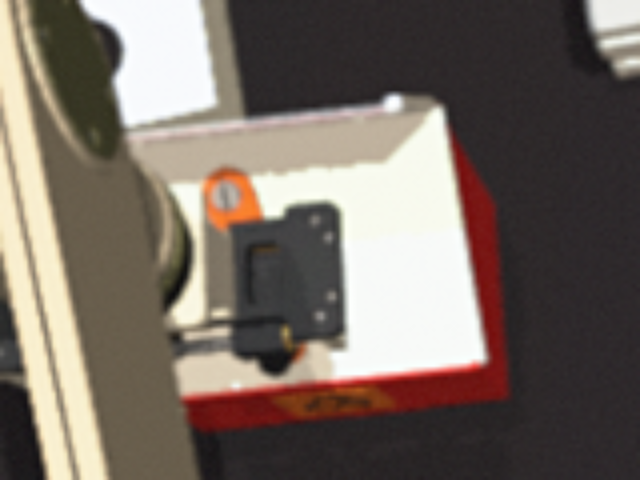

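The gripper hovers over the knob (crop (275,360), i.e. pixel (189,220)), and the screw is visible ahead of the body. Descend and close.

```bash
python3 inch.py '[0.06, 0, 0, 0.36, 0, 0.06, 0, 0, 0.36, 0, 0.06, 0, 0, 0.345, 0, 0.06, 0, 0, 0, 0, 0.0, 0, 0, 0, 0, 0.0, 0, 0, 0, 0, 0.0, 0, 0, 0, 0, 0.0, 0, 0, 0, 0, 0.0, 0, 0, 0, 0, 0.0, 0, 0, 0, 0]' 6; python3 -c "
from go import *
for th in (.14,.1,.18,1.32): print(th,kn(th))
L=[kn(t) for t in (.14,.3,.5,.7,.9,1.1,1.2,1.32)]
tell(*L)"
```

```text
t: 2.65
tool_pos: [0.5447, 0.2237, 0.165]
orientation: [-0.198, 3.134, 0.001]
force: [-0.2, 0.9, 3.6]
opening: 0.0217
gripper_force: 6.0
0.14 [0.54398167 0.22284485 0.16025541]
0.1 [0.54304779 0.22692925 0.15996704]
0.18 [0.54504776 0.21880086 0.16063918]
1.32 [0.61826587 0.14451677 0.20494519]
t 2.65 grasp [0.5447 0.2237 0.162 ] turn -0.0 tilt [ 0.001  0.001 -1.   ] q6 -1.39 open 0.0217
goal [0.544  0.2228 0.1603] move [ 0.0008 -0.0007  0.0018]
goal [0.549  0.207  0.1624] move [-0.003  -0.0164 -0.0021]
goal [0.5581 0.1887 0.167 ] move [-0.0067 -0.0193 -0.0047]
goal [0.5699 0.1727 0.1738] move [-0.0097 -0.0173 -0.0068]
goal [0.5839 0.1598 0.1825] move [-0.0123 -0.0146 -0.0086]
goal [0.5997 0.1504 0.1926] move [-0.0145 -0.0113 -0.0101]
goal [0.608  0.1471 0.1981] move [-0.0078 -0.0043 -0.0055]
goal [0.6183 0.1445 0.2049] move [-0.0098 -0.0039 -0.0069]
```

Knob gripped (21.7 mm). Drag it along the arc.

```bash
python3 inch.py '[0, -0.01, -0.085, -0.002, 0, 0, -0.015, -0.085, -0.01, 0, 0, -0.03, -0.097, -0.022, 0, 0, -0.036, -0.096, -0.025, 0, 0, -0.047, -0.088, -0.033, 0, 0, -0.05, -0.085, -0.035, 0, 0, -0.06, -0.075, -0.042, 0, 0, -0.063, -0.071, -0.044, 0, 0, -0.07, -0.06, -0.05, 0, 0, -0.075, -0.053, -0.051, 0, 0, -0.078, -0.043, -0.055, 0, 0, -0.05, -0.02, -0.035, 0, 0, -0.048, -0.019, -0.034, 0, 0, 0, 0, 0, 0, 0, 0, 0, 0, 0]'; python3 -c "
from go import *
tell(kn(1.32),kn(1.37))
print(robot.read_state()['force'])
im=robot.read_camera('top')['image'][:,:,::-1];cv2.imwrite('pics/e.png',cv2.resize(im[130:250,120:280],None,fx=5,fy=5,interpolation=2))"
```

```text
t: 4.15
tool_pos: [0.6183, 0.1445, 0.2083]
orientation: [-0.198, 3.134, -0.0]
force: [1.1, 2.4, 1.1]
opening: 0.0183
gripper_force: 5.3
t 4.15 grasp [0.6183 0.1445 0.2053] turn -0.0 tilt [ 0.001  0.    -1.   ] q6 -1.55 open 0.0183
goal [0.6183 0.1445 0.2049] move [ 0.0001 -0.      0.0004]
goal [0.6226 0.1439 0.2079] move [-0.0042 -0.0012 -0.0029]
[1.13399725 2.36466808 1.10237686]
```

View pics/e.png

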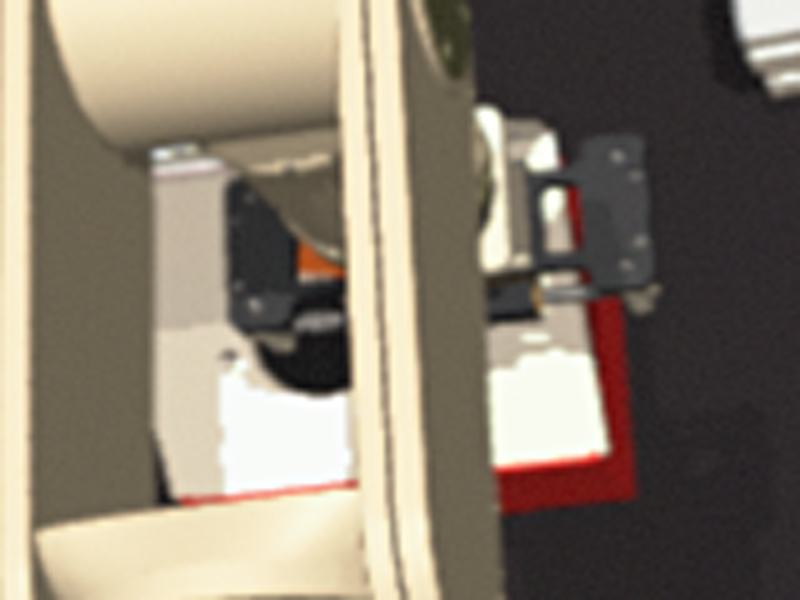

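The port's front is uncovered, but the opening fell to 18.3 mm, so the knob has slipped in the grip and probably lags. Release, step aside and measure.

```bash
python3 inch.py '[0.04, 0, 0, 0, 0, 0.04, 0, 0, 0, 0, 0.04, 0, 0, 0, 0, 0.04, 0, 0, -0.4, 0, 0.04, 0, 0, -0.4, 0, 0.04, 0.2, 0, -0.2, 0, 0, 0.2, -0.4, 0, 0, 0, 0, -0.45, 0, 0, 0, 0, -0.45, 0, 0, 0, 0, -0.45, 0, 0, 0, 0, -0.45, 0, 0, 0, 0, 0, 0, 0, 0, 0, 0, 0, 0]'; python3 -c "
from go import *
im=robot.read_camera('top')['image'][:,:,::-1];cv2.imwrite('pics/f.png',cv2.resize(im[145:245,130:255],None,fx=6,fy=6,interpolation=2))
for t in (1.1,1.15,1.2,1.25,1.3,1.35,1.4,1.45): print(t,proj('top',W(B,[knob(t),knob(t,.006)])).round(1).tolist(),(6*(proj('top',W(B,knob(t)))-[130,145])).round())"
```

```text
t: 5.5
tool_pos: [0.6057, -0.0799, 0.3077]
orientation: [0.194, -3.135, -0.001]
force: [-0.1, 1.0, 0.5]
opening: 0.0003
gripper_force: 0.0
1.1 [[216.0, 196.3], [217.9, 192.2]] [[516. 308.]]
1.15 [[216.5, 194.4], [218.4, 190.3]] [[519. 296.]]
1.2 [[217.0, 192.4], [218.9, 188.4]] [[522. 285.]]
1.25 [[217.3, 190.5], [219.2, 186.5]] [[524. 273.]]
1.3 [[217.6, 188.5], [219.5, 184.6]] [[525. 261.]]
1.35 [[217.7, 186.4], [219.6, 182.6]] [[526. 249.]]
1.4 [[217.8, 184.4], [219.6, 180.6]] [[527. 236.]]
1.45 [[217.7, 182.4], [219.6, 178.6]] [[526. 224.]]
```

View pics/f.png

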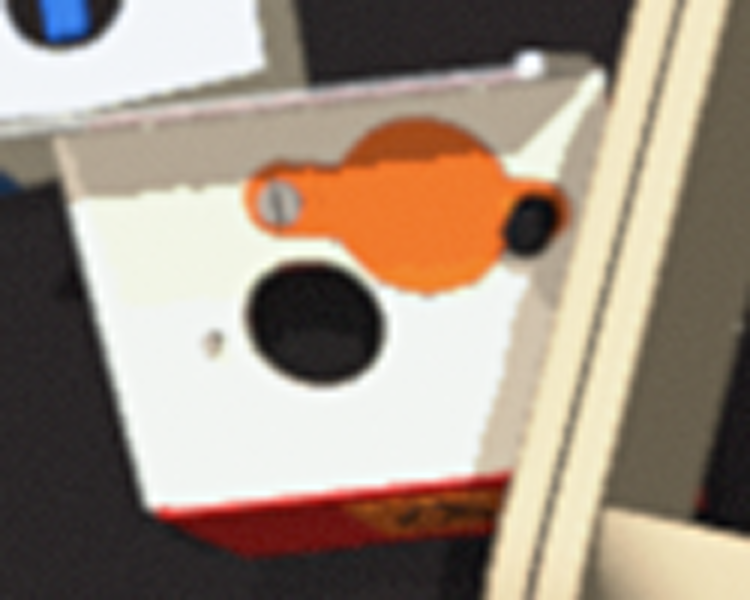

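Knob top at crop (527,235) gives a cover angle of about 1.42. The port, at crop (316,323), is completely clear. Next, the tube.

```bash
python3 -c "
from go import *
print(proj('top',W(B,PORT)),'seen 182.7 198.8'); p=[.548,-.2200]
tell([*p,.21],[*p,.110])"
```

```text
[[182.56466843 199.28137988]] seen 182.7 198.8
t 5.55 grasp [ 0.6058 -0.0787  0.3048] turn -0.001 tilt [-0.     0.001 -1.   ] q6 -1.91 open 0.0007
goal [ 0.548 -0.22   0.21 ] move [ 0.0751 -0.1329  0.0948]
goal [ 0.548 -0.22   0.11 ] move [0.  0.  0.1]
```

```bash
python3 inch.py '[0.05, 0.188, -0.332, 0, 0, 0.05, 0.188, -0.332, 0, 0, 0.05, 0.188, -0.332, 0.25, 0, 0.05, 0.187, -0.333, 0.25, 0, 0.05, 0, 0, 0.448, 0, 0.05, 0, 0, 0, 0, 0.05, 0, 0, 0, 0]'; python3 -c "
from go import *
p=[.548,-.2200];tell([*p,.21],[*p,.110])"
```

```text
t: 6.25
tool_pos: [0.548, -0.2183, 0.2131]
orientation: [0.201, -3.133, -0.002]
force: [0.8, -0.3, 1.5]
opening: 0.0487
gripper_force: 0.0
t 6.25 grasp [ 0.548  -0.2183  0.2101] turn 0.002 tilt [-0.002  0.001 -1.   ] q6 -2.17 open 0.0487
goal [ 0.548 -0.22   0.21 ] move [ 0.0002 -0.0017  0.0001]
goal [ 0.548 -0.22   0.11 ] move [0.  0.  0.1]
```

Scaled: 0.03 m is 0.3, 0.02 m is 0.2.

```bash
python3 inch.py '[0.05, 0, -0.01, 0.3, 0, 0.05, 0, 0, 0.3, 0, 0.05, 0, 0, 0.2, 0, 0.05, 0, 0, 0.2, 0, 0.05, 0, 0, 0, 0, 0, 0, 0, 0, 0, 0, 0, 0, 0, 0, 0, 0, 0, 0, 0, 0, 0, 0, 0, 0, 0, 0, 0, 0, 0]' 8; python3 inch.py '[0, 0, 0, -0.2, 0, 0, 0, 0, -0.3, 0, 0, 0, 0, -0.4, 0, 0, 0, 0, -0.4, 0, 0, 0, 0, -0.4, 0, 0, 0, 0, -0.4, 0, 0, 0, 0, 0, 0, 0, 0, 0, 0, 0]' 
python3 -c "
from go import *
p=W(B,PORT)[0];print(p);q=W(B,PORT-[.03,0,0])[0]
tell([*q[:2],.32],[*p[:2],.32],[*p[:2],.203])
a=robot.read_camera('top')['image'][:,:,::-1];b=robot.read_camera('scene')['image'][:,:,::-1]
cv2.imwrite('pics/g.png',np.hstack([cv2.resize(a[150:270,310:430],(400,400)),cv2.resize(b[180:300,250:370],(400,400))]))"
```

```text
t: 7.25
tool_pos: [0.5488, -0.2214, 0.1142]
orientation: [-0.198, 3.134, -0.001]
force: [-0.5, 0.3, 4.0]
opening: 0.0201
gripper_force: 8.0
t: 8.05
tool_pos: [0.5488, -0.2215, 0.3245]
orientation: [-0.198, 3.133, -0.002]
force: [-0.8, 0.1, -0.2]
opening: 0.0198
gripper_force: 8.0
[0.60266252 0.24506722 0.16041139]
t 8.05 grasp [ 0.5488 -0.2215  0.3215] turn -0.0 tilt [ 0.003 -0.001 -1.   ] q6 -2.17 open 0.0198
goal [0.5729 0.2413 0.32  ] move [-0.0823  0.4561  0.0015]
goal [0.6027 0.2451 0.32  ] move [-0.03 -0.    0.  ]
goal [0.6027 0.2451 0.203 ] move [0.    0.    0.117]
```

View pics/g.png

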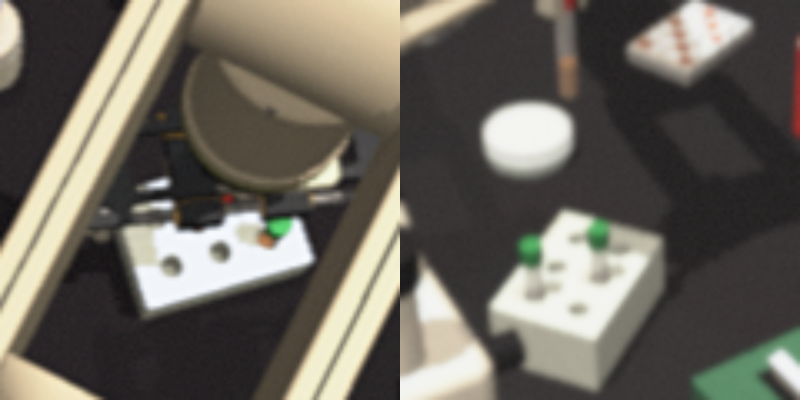

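The tube hangs upright from the gripper (scene crop (568,50)), and both greens still stand. Carry it to the port.

Scaled: 0.038 m is 0.38, -0.0069 m is -0.069.

```bash
python3 inch.py '[0, -0.069, 0.38, 0, 0, 0, -0.069, 0.38, 0, 0, 0, -0.069, 0.38, 0, 0, 0, -0.069, 0.38, 0, 0, 0, -0.069, 0.38, 0, 0, 0, -0.069, 0.38, 0, 0, 0, -0.069, 0.38, 0, 0, 0, -0.069, 0.38, 0, 0, 0, -0.069, 0.38, 0, 0, 0, -0.069, 0.38, 0, 0, 0, -0.069, 0.38, 0, 0, 0, -0.064, 0.38, 0, 0, 0, -0.15, 0, 0, 0, 0, -0.15, 0, 0, 0, 0, 0, 0, 0, 0, 0, 0, 0, 0, 0]'; python3 -c "
from go import *
p=W(B,PORT)[0]
tell([*p[:2],.32],[*p[:2],.203])"
```

```text
t: 9.75
tool_pos: [0.6015, 0.245, 0.321]
orientation: [0.197, -3.132, 0.001]
force: [-0.4, -0.9, 0.0]
opening: 0.02
gripper_force: 8.0
t 9.75 grasp [0.6015 0.245  0.318 ] turn -0.0 tilt [-0.003 -0.001 -1.   ] q6 -1.39 open 0.02
goal [0.6027 0.2451 0.32  ] move [-0.0011 -0.0001 -0.002 ]
goal [0.6027 0.2451 0.203 ] move [0.    0.    0.117]
```

Scaled: 0.03 m is 0.3, 0.025 m is 0.25.

```bash
python3 inch.py '[0, 0, 0, 0.3, 0, 0, 0, 0, 0.3, 0, 0, 0, 0, 0.3, 0, 0, 0, 0, 0.25, 0, 0, 0, 0, 0, 0, 0, 0, 0, 0, 0]'; python3 -c "
from go import *
tell()
a=robot.read_camera('top')['image'][:,:,::-1];b=robot.read_camera('scene')['image'][:,:,::-1]
cv2.imwrite('pics/i.png',np.hstack([cv2.resize(a[145:245,130:230],(400,400)),cv2.resize(b[120:220,350:450],(400,400))]))"
```

```text
t: 10.35
tool_pos: [0.6016, 0.2449, 0.2081]
orientation: [0.197, -3.134, 0.0]
force: [-0.3, 0.3, 0.4]
opening: 0.0196
gripper_force: 8.0
t 10.35 grasp [0.6016 0.2449 0.2051] turn -0.0 tilt [-0.001 -0.    -1.   ] q6 -1.39 open 0.0196
```

No contact force and the foot is about 50 mm below the lid, so release, then raise and step aside to look.

Scaled: -0.045 m is -0.45, -0.04 m is -0.4.

```bash
python3 inch.py '[0.06, 0, 0, 0, 0, 0.06, 0, 0, 0, 0, 0.06, 0, 0, 0, 0, 0.06, 0, 0, 0, 0, 0.06, 0, 0, -0.4, 0, 0.06, 0, 0, -0.4, 0, 0.06, 0.2, 0, -0.3, 0, 0.06, 0.2, -0.4, 0, 0, 0.06, 0, -0.45, 0, 0, 0.06, 0, -0.45, 0, 0, 0.06, 0, -0.45, 0, 0, 0.06, 0, -0.45, 0, 0, 0.06, 0, -0.45, 0, 0, 0.06, 0, -0.45, 0, 0, 0.06, 0, 0, 0, 0]'; python3 -c "
from go import *
tell()
a=robot.read_camera('top')['image'][:,:,::-1];b=robot.read_camera('scene')['image'][:,:,::-1]
cv2.imwrite('pics/j.png',np.hstack([cv2.resize(a[145:245,130:230],(500,500),interpolation=2),cv2.resize(b[120:220,370:430],(300,500),interpolation=2)]))"
```

```text
t: 11.95
tool_pos: [0.6015, -0.0727, 0.3178]
orientation: [0.189, -3.135, 0.003]
force: [-1.0, 0.6, -0.5]
opening: 0.0601
gripper_force: 0.0
t 11.95 grasp [ 0.6015 -0.0727  0.3148] turn -0.006 tilt [-0.    -0.002 -1.   ] q6 -1.9 open 0.0601
```

View pics/j.png

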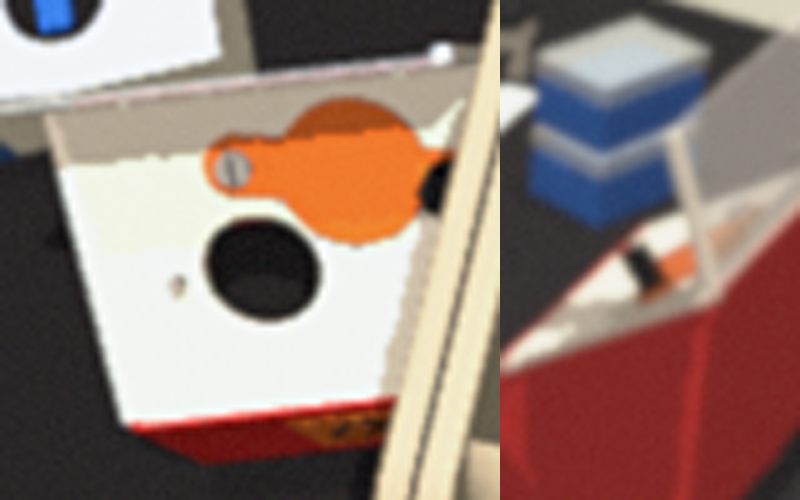

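The port is empty, nothing pokes out and the cover is still at about 1.42. At that angle the shield stops a full grip, so I'll press closed fingertips on the front of the knob's sloping top and drag it down-slope, then grip it properly.

```bash
python3 -c "
from go import *
k=knob(1.42);g=W(B,k+[-.0105,0,.019+.012])[0];f=W(B,k+[-.0105-.04,0,.08])[0]
L=[W(B,knob(t)+[-.0105,0,.012])[0] for t in (1.42,1.35,1.25,1.15,1.05)]
print(k);tell(f,g)
R=np.diff(L,axis=0);print([np.round(Ro.from_euler('z',-B[2]).apply(r),4) for r in R])"
```

```text
[ 0.00738781 -0.07880844  0.21412089]
t 12.05 grasp [ 0.6015 -0.0681  0.315 ] turn -0.002 tilt [-0.  0. -1.] q6 -1.89 open 0.0605
goal [0.5795 0.1375 0.2941] move [-0.004   0.2068  0.0209]
goal [0.6192 0.1425 0.2451] move [-0.04   0.     0.049]
[array([-0.0059,  0.0014, -0.0041]), array([-0.0083,  0.0028, -0.0058]), array([-0.008 ,  0.0038, -0.0056]), array([-0.0077,  0.0048, -0.0054])]
```

The rows are not in the units I measure in: shifts go in units of 100 mm and turns go in units of 0.2 rad. I convert before sending: 0.041 m is 0.41, 0.025 m is 0.25.

```bash
python3 inch.py '[0, 0, 0.41, 0, 0, 0, 0, 0.41, 0, 0, 0, 0, 0.41, 0, 0, 0, 0, 0.41, 0, 0, 0, 0, 0.41, 0.2, 0, 0, -0.2, 0, 0.25, 0, 0, -0.2, 0, 0.25, 0, 0, 0, 0, 0, 0, 0, 0, 0, 0, 0, 0, 0, 0, 0, 0]'; python3 -c "
from go import *
g=W(B,knob(1.42)+[-.0105,0,.019])[0]
tell(g);print(robot.read_state()['force'])"
```

```text
t: 13.05
tool_pos: [0.6155, 0.142, 0.2499]
orientation: [-0.199, 3.133, 0.001]
force: [-0.8, -0.4, 0.2]
opening: 0.0006
gripper_force: 0.0
t 13.05 grasp [0.6155 0.142  0.2469] turn 0.001 tilt [ 0.002  0.    -1.   ] q6 -1.55 open 0.0006
goal [0.6192 0.1425 0.2331] move [-0.0037  0.0001  0.0138]
[-0.7855473  -0.40844476  0.21338838]
```

```bash
python3 inch.py '[0, -0.04, 0, 0.06, 0, 0, 0, 0, 0.06, 0, 0, 0, 0, 0.02, 0, 0, 0, 0, 0, 0]';for i in 1 2; do python3 inch.py '[0, 0, 0, 0.025, 0, 0, 0, 0, 0, 0]'|grep -E "force|pos";done
```

```text
t: 13.45
tool_pos: [0.619, 0.1416, 0.2341]
orientation: [0.198, -3.134, -0.0]
force: [-2.8, 0.6, 2.2]
opening: 0.0002
gripper_force: 1.6
tool_pos: [0.619, 0.1417, 0.2333]
force: [-8.2, 0.1, 10.5]
gripper_force: 6.8
tool_pos: [0.6188, 0.1418, 0.2325]
force: [-15.3, -0.8, 19.5]
gripper_force: 12.4
```

Contact on the knob top with 20–25 N along the lid normal. Now drag down-slope.

```bash
python3 inch.py '[0, 0.03, 0.007, 0.02, 0, 0, 0.03, 0.007, 0.021, 0, 0, 0.042, 0.014, 0.029, 0, 0, 0.041, 0.014, 0.029, 0]'|grep -E "force|pos"; python3 inch.py '[0, 0.04, 0.019, 0.028, 0, 0, 0.04, 0.019, 0.028, 0, 0, 0.039, 0.024, 0.027, 0, 0, 0.038, 0.024, 0.027, 0, 0, 0, 0, 0, 0]'|grep -E "force|pos"
```

```text
tool_pos: [0.6047, 0.1444, 0.223]
force: [-12.5, 0.6, 20.7]
gripper_force: 12.1
tool_pos: [0.5875, 0.1515, 0.2116]
force: [-13.6, 2.2, 20.2]
gripper_force: 12.2
```

Contact persists after about 31 mm of travel, so the knob is following. Continue to about 0.7, then lift and measure.

```bash
python3 -c "
from h import *
for t in np.arange(1.05,.6,-.05): print(round(t,2),(knob(t-.05)-knob(t)).round(4)*[-1,1,-1])"
```

```text
1.05 [0.0037 0.0027 0.0026]
1.0 [0.0036 0.0029 0.0025]
0.95 [0.0034 0.0032 0.0024]
0.9 [0.0033 0.0034 0.0023]
0.85 [0.0032 0.0036 0.0022]
0.8 [0.003  0.0038 0.0021]
0.75 [0.0029 0.0039 0.002 ]
0.7 [0.0027 0.0041 0.0019]
0.65 [0.0025 0.0043 0.0018]
```

```bash
python3 inch.py '[0, 0.037, 0.027, 0.026, 0, 0, 0.036, 0.029, 0.025, 0, 0, 0.034, 0.032, 0.024, 0, 0, 0.033, 0.034, 0.023, 0, 0, 0.032, 0.036, 0.022, 0, 0, 0.03, 0.038, 0.021, 0, 0, 0.029, 0.039, 0.02, 0, 0, 0, 0, 0, 0]'|grep -E "force|pos"; python3 inch.py '[0, 0, 0, -0.3, 0, 0, 0, 0, -0.4, 0, 0, 0.2, -0.2, -0.2, 0, 0, 0, -0.45, 0, 0, 0, 0, -0.45, 0, 0, 0, 0, -0.45, 0, 0, 0, 0, -0.45, 0, 0, 0, 0, -0.45, 0, 0, 0, 0, 0, 0, 0, 0, 0, 0, 0, 0]'|grep -E "force|pos"; cat > see.py <<'E'
from go import *
im=robot.read_camera('top')['image'].astype(int);r,g,b=im[...,0],im[...,1],im[...,2]
m=(r>180)&(g>70)&(g<150)&(b<90); m[:140]=0;m[250:]=0;m[:,250:]=0;m[:,:120]=0
ys,xs=np.nonzero(m);c=np.array([xs.mean(),ys.mean()]);print("orange",len(xs),c.round(1))
for t in np.arange(0,1.5,.1):
    P=PIV+.006*N+.058*(-np.cos(t)*U-np.sin(t)*Y); d=proj("top",W(B,[P,knob(t)])).round(1);u,v=d[1].astype(int)
    print(round(t,1),d.tolist(),im[v,u])
E
python3 see.py
```

```text
tool_pos: [0.5619, 0.172, 0.1955]
force: [-12.9, 0.4, 21.3]
gripper_force: 12.5
tool_pos: [0.5731, -0.0756, 0.2819]
force: [-0.7, 0.4, 0.7]
gripper_force: 0.0
orange 781 [192.8 192.4]
0.0 [[182.0, 200.1], [183.2, 221.7]] [241 244 241]
0.1 [[184.2, 199.7], [187.3, 221.0]] [241 244 241]
0.2 [[186.4, 199.2], [191.3, 220.0]] [241 244 241]
0.3 [[188.5, 198.4], [195.1, 218.6]] [241 244 241]
0.4 [[190.5, 197.4], [198.7, 216.9]] [242 245 242]
0.5 [[192.3, 196.3], [202.1, 214.8]] [241 245 242]
0.6 [[194.0, 194.9], [205.2, 212.4]] [132 123 108]
0.7 [[195.5, 193.4], [208.0, 209.7]] [36 35 35]
0.8 [[196.9, 191.8], [210.6, 206.7]] [27 28 29]
0.9 [[198.0, 190.0], [212.7, 203.4]] [137  69  26]
1.0 [[199.0, 188.1], [214.5, 199.9]] [242 247 246]
1.1 [[199.7, 186.1], [216.0, 196.3]] [242 245 243]
1.2 [[200.3, 184.0], [217.0, 192.4]] [242 244 242]
1.3 [[200.6, 181.8], [217.6, 188.5]] [241 244 231]
1.4 [[200.6, 179.6], [217.8, 184.4]] [241 244 230]
```

Cover at about 0.73. Now grip the knob squarely.

```bash
python3 -c "
from go import *
k2=lambda t,dz=0:W(B,knob(t,.029)+[0,0,dz])[0]
tell(k2(.73,.1),k2(.73))
L=[k2(t) for t in (.73,.6,.45,.3,.15,0,-.08)]
print([(Ro.from_euler('z',-B[2]).apply(r)*[-1,1,-1]).round(4).tolist() for r in np.diff(L,axis=0)])"
```

```text
t 16.6 grasp [ 0.5732 -0.0744  0.279 ] turn -0.001 tilt [-0.  0. -1.] q6 -1.91 open 0.0002
goal [0.5785 0.1714 0.2726] move [-0.0363  0.2432  0.0064]
goal [0.5785 0.1714 0.1726] move [0.  0.  0.1]
[[0.0069, 0.0107, 0.0048], [0.0065, 0.0136, 0.0045], [0.0047, 0.0146, 0.0033], [0.0029, 0.0153, 0.002], [0.001, 0.0157, 0.0007], [-0.0003, 0.0084, -0.0002]]
```

```bash
python3 inch.py '[0.06, 0, 0.42, 0, 0, 0.06, 0, 0.42, 0, 0, 0.06, 0, 0.42, 0, 0, 0.06, -0.12, 0.42, 0, 0, 0.06, -0.12, 0.42, 0, 0, 0.06, -0.12, 0.33, 0, 0, 0.06, 0, 0, 0, 0, 0.06, 0, 0, 0.36, 0, 0.06, 0, 0, 0.35, 0, 0.06, 0, 0, 0.35, 0, 0.06, 0, 0, 0, 0, 0, 0, 0, 0, 0, 0, 0, 0, 0, 0, 0, 0, 0, 0, 0, 0, 0, 0, 0, 0, 0, 0, 0, 0, 0]' 6; python3 -c "
from go import *
tell(W(B,knob(.73,.029))[0])"
```

```text
t: 18.2
tool_pos: [0.5792, 0.1716, 0.1776]
orientation: [-0.198, 3.133, 0.002]
force: [1.7, 3.3, 0.7]
opening: 0.0246
gripper_force: 1.6
t 18.2 grasp [0.5792 0.1716 0.1746] turn -0.0 tilt [ 0.003  0.001 -1.   ] q6 -1.49 open 0.0246
goal [0.5785 0.1714 0.1726] move [ 0.0007 -0.0001  0.0021]
```

Gripping; drag to the stop with a slight overdrive.

```bash
python3 inch.py '[0, 0.04, 0.053, 0.03, 0, 0, 0.035, 0.054, 0.03, 0, 0, 0.033, 0.068, 0.023, 0, 0, 0.032, 0.068, 0.022, 0, 0, 0.024, 0.073, 0.017, 0, 0, 0.023, 0.073, 0.016, 0, 0, 0.015, 0.077, 0.01, 0, 0, 0.014, 0.076, 0.01, 0, 0, 0.005, 0.078, 0.004, 0, 0, 0.005, 0.079, 0.003, 0, 0, 0, 0.04, 0, 0, 0, 0, 0, 0, 0, 0, 0, 0, 0, 0]'; python3 -c "
from go import *
tell(W(B,knob(0,.029))[0])"
```

```text
t: 19.5
tool_pos: [0.5468, 0.2404, 0.1594]
orientation: [0.198, -3.135, 0.004]
force: [0.1, -8.7, -2.4]
opening: 0.0216
gripper_force: 6.0
t 19.5 grasp [0.5468 0.2404 0.1564] turn -0.0 tilt [-0.    -0.003 -1.   ] q6 -1.37 open 0.0216
goal [0.548  0.2381 0.1572] move [-0.0008 -0.0024 -0.0009]
```

The stop is felt (−8.7 N). Release, withdraw and verify.

Scaled: -0.045 m is -0.45, -0.04 m is -0.4.

```bash
python3 inch.py '[0.06, 0, 0, 0, 0, 0.06, 0, 0, 0, 0, 0.06, 0, 0, 0, 0, 0.06, 0, 0, 0, 0, 0.06, 0, 0, -0.3, 0, 0.06, 0, 0, -0.4, 0, 0.06, 0, 0, -0.4, 0, 0.06, 0.2, -0.4, -0.2, 0, 0.06, 0.1, -0.45, 0, 0, 0.06, 0, -0.45, 0, 0, 0.06, 0, -0.45, 0, 0, 0.06, 0, -0.45, 0, 0, 0.06, 0, -0.45, 0, 0, 0.06, 0, -0.45, 0, 0, 0.06, 0, 0, 0, 0, 0.06, 0, 0, 0, 0]'; python3 see.py | head -7; python3 -c "
from go import *
im=robot.read_camera('top')['image'].astype(int)[205:232,170:210]
y,x=np.nonzero(im.sum(2)<130);print('dark',len(x),(x.mean()+170).round(1),(y.mean()+205).round(1))
im=cv2.imread('pics/top0.png').astype(int)[205:232,170:210]
y,x=np.nonzero(im.sum(2)<130);print('dark at start',len(x),(x.mean()+170).round(1),(y.mean()+205).round(1))
b=robot.read_camera('scene')['image'].astype(int);b=b[230:300,270:330]
y,x=np.nonzero((b[...,1]>b[...,0]+30)&(b[...,1]>b[...,2]+30));print('green',[(x[k].mean().round(1)+270,y[k].mean().round(1)+230) for k in (x<28,x>=28)])"
```

```text
t: 21.1
tool_pos: [0.5559, -0.0705, 0.2896]
orientation: [-0.194, 3.135, 0.001]
force: [0.2, 0.0, 0.3]
opening: 0.0599
gripper_force: 0.0
orange 756 [181.3 198.3]
0.0 [[182.0, 200.1], [183.2, 221.7]] [34 34 33]
0.1 [[184.2, 199.7], [187.3, 221.0]] [66 57 49]
0.2 [[186.4, 199.2], [191.3, 220.0]] [241 245 232]
0.3 [[188.5, 198.4], [195.1, 218.6]] [240 243 240]
0.4 [[190.5, 197.4], [198.7, 216.9]] [239 242 239]
0.5 [[192.3, 196.3], [202.1, 214.8]] [239 243 239]
dark 85 186.6 222.4
dark at start 94 189.4 222.6
green [(np.float64(288.6), np.float64(254.3)), (np.float64(309.0), np.float64(249.3))]
```

```bash
python3 -c "
from go import *
A=robot.read_camera('top')['image'].astype(int);S=cv2.imread('pics/top0.png')[:,:,::-1].astype(int)
for n,I in (('now',A),('start',S)):
    I=I[211:225,176:198];y,x=np.nonzero(I.sum(2)<150);print(n,len(x),x.mean()+176,y.mean()+211)
for t in (0,.05,.1,.15,.2): print(t,proj('top',W(B,knob(t,.025))))"
```

```text
now 62 184.01612903225805 218.91935483870967
start 61 189.24590163934425 217.9672131147541
0 [[184.23172752 219.95187279]]
0.05 [[186.26977674 219.67618296]]
0.1 [[188.28166539 219.30677574]]
0.15 [[190.26289249 218.84442544]]
0.2 [[192.20901121 218.29008934]]
```

The cover measures about 0 rad (shut), the greens are unchanged and the robot is clear of everything. Handing in.

```bash
python3 -c "
from plant import robot
print(robot.close_job())"
```

```text
the job is handed in; nothing more can be done
None
```

I dropped the red-capped tube through the port into the bin and swung the cover back to its stop (about 0 rad by camera); both green-capped tubes still stand in the block, and I handed the job in at about 21 s, with no verdict returned.

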